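Pack the touchstones away under the sliding lid

ROBOT

A 6-joint arm with a two-finger parallel gripper is mounted at the origin on the work surface. World frame = base frame: x ahead of the robot, y to its left, z up, the work surface at z = 0. Lengths are in mm, angles in rad, forces in N, time in s.
With the tool pointing down it reaches from about 400 to 925 mm from the base axis. Payload 12.5 kg.
Tool frame: the origin (TCP) lies on the centre line of the jaws, within the pads' length; the fingertips stand 14 mm ahead of it and the grasp point (between the pads) lies 5 mm behind it (ctrl.nose_length is the distance from the TCP to the fingertips, in mm); y points along the fingers, x is the direction in which the jaws open and shut, and the axes are right-handed (so a half turn about y gives the same grasp; the last joint's range is limited). The gripper opens to 95 mm and grips with 3 to 60 N. Pads are 20 mm wide; open, the fingers measure 119 mm over their backs; the gripper's body (75 mm by 180 mm) begins 59 mm behind the grasp point.
Start: joints at [1.159, 0.491, 1.559, -0, 1.092, -0.106], TCP at [188.143, 596.026, 228.661] pointing down, gripper open.
Joint ranges: [-3.1, 3.1], [-0.84, 2.19], [0.05, 2.79], [-1.13, 4.28], [0.06, 2.93], [-2.69, 2.69]. Speed limits (rad/s): [2.22, 2.22, 2.79, 3.14, 3.14, 3.14].

INTERFACE

Orientations are given as a rotation vector (axis times angle).
In Python, from station import ctrl gives the robot as it stands. The module is installed in compiled form; this text tells all that it offers.
- The arm moves only by the shell command python3 -m creep 'ROWS' [FORCE]. ROWS is JSON, a list of rows, each an object of numbers: "ax", "ay", "az": the turn, a rotation vector about the world's x, y, z in rad; "x", "y", "z": the shift along the world's x, y, z in cm; "grip": the opening, from 0 (shut) to 1 (fully open). A call has 1 to 8 rows; each row shifts and turns the pose as measured when the row begins; what a row does not reach is not made up. A row lasts 1/10 s, in which the tool goes at most 50 mm and 8.59 degrees, less where a joint would pass 70% of its speed; a pose out of reach is approached as far as the arm can. A call is refused whole if a number of a shift passes 5 or a number of a turn 0.15, either way. A call with a gripper value outside its range is refused whole. The fingers move at their own pace and stop on an object; FORCE is the grip in N (left out, the last holds). Time passes only in rows, so rows that do not move let the fingers close. It gives the time, the measured TCP pose, the force and the opening at its end, in the units of the state.
- ctrl.read_state(): the state, without advancing time (a new reading comes with each control period).
- ctrl.snapshot(name): name is "side" or "top"; returns a dict with "pixels" (480x640x3 uint8, blue, green, red), "fx", "fy", "cx", "cy" (pixels), "D" ([k1, k2, p1, p2, k3] as OpenCV has them; the pictures are not rectified), "world_to_cam" (4x4, takes a point from world to camera coordinates). Camera axes: x right, y down, z forward; pixel columns grow to the right and rows downward; lengths in mm; the calibration is good to about 2 mm. A picture is of the moment at which its call begins. There is no depth.
- ctrl.close_job(): hands the job in, once; it reports no verdict.
The state is a dict: "time": time; "qpos": joint angles; "qvel": joint speeds; "joint_efforts": joint torques, N m; "position": TCP position; "eef_rot": TCP orientation; "contact_force": force on the tool from outside, world axes, zero at the start; "wrist_torque": the same for the moment, N m; "grip_width": finger opening in mm.
Only numpy, scipy, OpenCV 4.12 (cv2) and the standard library are available. Lean on these libraries where they do the work, as an engineer would, in place of code of your own. Each camera call takes 0.05 s, during which the arm holds its last target. There are 200 camera calls.

TASK

Put the three black touchstones away in the wooden tray, each in the row whose length fits it, laid fully down (not dropped in) so that nothing stands above the rim. Only when all three lie right, slide the clear lid over them until it is fully shut; leave the bottles and the scale alone.

Things in the scene. Friction and masses are not known exactly. Their poses are not given: they have to be found in the camera images.
- tray: Fixed open wooden tray (sizes in mm), 160 (its x) x 232 (y), rim 32 above the counter, walls 6, floor 6 thick. Origin: centre of its underside; x runs along the rows towards the open lid, z up. Outside both long walls, wooden runners 8 thick and 42 high reach from x = -80 to +275 and carry the lid; under the open lid lies a 4 mm board.
- tray_floor (a point): Centre of the tray's inner floor, 6 mm above the counter, 26 below the rim; axes as the tray's. Inner floor 148 (x) x 220 (y). Three rows run along x at y = -64, 0 and +64; each is a channel 42 wide between two ridges 5 thick and only 6 high, so fingers have 28 mm between neighbouring stones above the ridges.
- lid (a joint): Clear acrylic sliding lid, m along the tray's x: 0 = fully shut (stop), 0.19 = far stop. Starts at 0.165 to 0.19, uncovering the whole tray; stays where left. Panel 160 x 230 x 5 mm, underside 33 and top 38 above the counter: it passes 3 mm over seated stones, and is blocked by one standing above the rim. Friction about 1 N plus 4 N per m/s.
- lid_grip (a point): Centre of the lid's plain aluminium grip, an upright bar 12 (tray x) x 70 (tray y) x 26 high on the lid's top near its leading (tray -x) edge. This point is 51 mm above the counter, the grip's top 64 mm. Axes as the tray's. It moves with the lid; with the lid shut it is at tray x = -62 mm, y = 0.
- stone_long: Loose black slate touchstone, the long one of three look-alikes: 130 long (its x) x 36 wide (y) x 24 thick (z), about 0.30 kg, mass varies by up to a third. Origin at its centre, 12 mm over the counter when it lies flat. It may lie either end first and either large face up.
- stone_middle: Loose black slate touchstone, the middle one of three look-alikes: 105 long (its x) x 36 wide (y) x 24 thick (z), about 0.24 kg, mass varies by up to a third. Origin at its centre, 12 mm over the counter when it lies flat. It may lie either end first and either large face up.
- stone_short: Loose black slate touchstone, the short one of three look-alikes: 80 long (its x) x 36 wide (y) x 24 thick (z), about 0.18 kg, mass varies by up to a third. Origin at its centre, 12 mm over the counter when it lies flat. It may lie either end first and either large face up.
- row_long (a point): Where the long stone's centre is when it lies fully down in its row: 12 mm above the tray floor, 18 above the counter. Axes as the tray's. Pocket 138 long x 42 wide, closed at +x by a fixed wooden end block 10 long, 40 wide, 24 high, and at -x by the tray wall. Which of the three rows it is changes from start to start.
- row_middle (a point): Where the middle stone's centre is when it lies fully down in its row: 12 mm above the tray floor, 18 above the counter. Axes as the tray's. Pocket 113 long x 42 wide, closed at +x by a fixed wooden end block 35 long, 40 wide, 24 high, and at -x by the tray wall. Which of the three rows it is changes from start to start.
- row_short (a point): Where the short stone's centre is when it lies fully down in its row: 12 mm above the tray floor, 18 above the counter. Axes as the tray's. Pocket 88 long x 42 wide, closed at +x by a fixed wooden end block 60 long, 40 wide, 24 high, and at -x by the tray wall. Which of the three rows it is changes from start to start.
- acid_bottle: Bystander: small amber bottle with white cap, 30 across, 75 mm high, standing. Origin at centre of its underside.
- scale: Bystander: black pocket scale with steel pan, 75 (x) x 125 (y) x 21 mm high. Origin at centre of its underside.
- bottle_rack: Bystander: clear open box 55 (x) x 130 (y) x 40 high holding a black block and two amber bottles up to 81 mm high. Origin at centre of its underside.
Things that resemble listed ones, but are neither listed nor needed, are in the scene too. What is shaped like the stone_middle but pink is not meant. What is shaped like the stone_long but turquoise is not meant.

How it is judged:
By the outcome, as a careful person would: the job done as asked, in the order asked, and still so for the second after the job is handed in, with the robot touching nothing.
It also fails if it takes over 72 s, if anything falls off the work surface, if the arm or the gripper's body presses on something with over 40 N, if the wrist force passes 120 N, or if a joint passes its speed limit or range.

## Working session

There is one attempt and no reset: what is moved stays moved. The work goes in short steps, Python scripts to look and compute and a shell command to move; the robot and the scene stay as the last step left them, time stands still between calls to the robot, and variables do not carry over. Pictures are saved under pics/ and viewed, about 8 in all and at most 12, crops included, and the job is handed in when it is done.

```bash
mkdir -p pics; cat > h.py <<'E'
import numpy as np, cv2
from station import ctrl
from scipy.spatial.transform import Rotation as R
def snap(n,f=None):
    s=ctrl.snapshot(n)
    if f: cv2.imwrite('pics/'+f,s['pixels'])
    return s
def KD(s): return np.array([[s['fx'],0,s['cx']],[0,s['fy'],s['cy']],[0,0,1.]]),np.array(s['D'],float)
def ray(s,uv,z):
    K,D=KD(s);p=cv2.undistortPoints(np.array(uv,float).reshape(-1,1,2),K,D).reshape(-1,2)
    T=np.array(s['world_to_cam']);Rm=T[:3,:3];o=-Rm.T@T[:3,3]
    d=np.c_[p,np.ones(len(p))]@Rm
    return o+d*((z-o[2])/d[:,2])[:,None]
def proj(s,P):
    K,D=KD(s);T=np.array(s['world_to_cam'])
    return cv2.projectPoints(np.array(P,float).reshape(-1,1,3),cv2.Rodrigues(T[:3,:3])[0],T[:3,3],K,D)[0].reshape(-1,2)
E
python3 - <<'E'
from h import *
s=snap('top','t0.png');snap('side','s0.png')
for n in('top','side'):
    s=ctrl.snapshot(n);T=np.array(s['world_to_cam']);print(n,-T[:3,:3].T@T[:3,3],T[:3,:3].round(2).tolist(),s['fx'])
st=ctrl.read_state();print(st)
print(R.from_rotvec(st['eef_rot']).as_matrix().round(3),ctrl.nose_length)
E
```

```text
top [ 404.75248489   71.89834077 1436.99791151] [[-0.02, -1.0, -0.01], [-1.0, 0.02, -0.05], [0.05, 0.01, -1.0]] 610.6988128245949
side [  58.37169811 -548.39209207  890.13947402] [[0.85, -0.52, 0.02], [-0.38, -0.64, -0.67], [0.36, 0.56, -0.74]] 575.0692200548891
{'time': 0.2, 'qpos': array([ 1.15939692e+00,  4.91301076e-01,  1.55924367e+00,  1.01226569e-05,
        1.09169535e+00, -1.05586049e-01]), 'qvel': array([ 1.20438542e-03, -1.95492642e-03, -3.18103527e-03,  1.02543057e-03,
        7.00845643e-05, -2.82094589e-04]), 'joint_efforts': array([ 2.36227625e-04, -6.12377644e+01, -2.58103484e+01,  6.91713975e-02,
        4.72024537e-02, -7.02992020e-05]), 'position': array([188.08126853, 595.88655708, 228.29321928]), 'eef_rot': array([-1.3388195 , -0.98060501,  0.98154127]), 'contact_force': array([ 0.37083273,  0.4421956 , -0.33623688]), 'wrist_torque': array([ 0.01585885, -0.02385134, -0.01819394]), 'grip_width': 95.1378664387277}
[[ 0.301 -0.    -0.954]
 [ 0.954 -0.001  0.301]
 [-0.001 -1.     0.   ]] 14.0
```

View pics/t0.png

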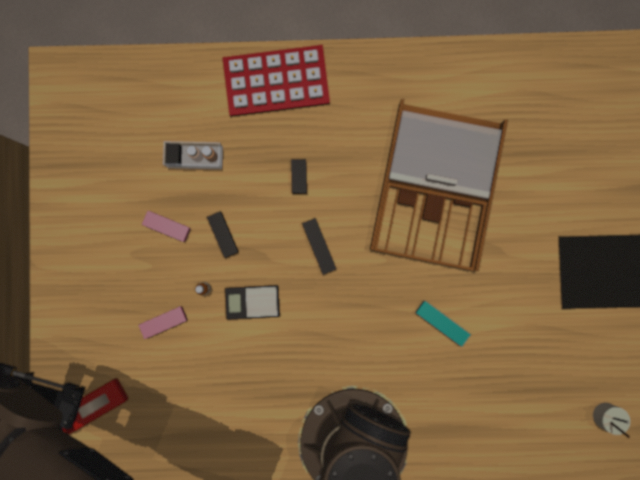

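View pics/s0.png

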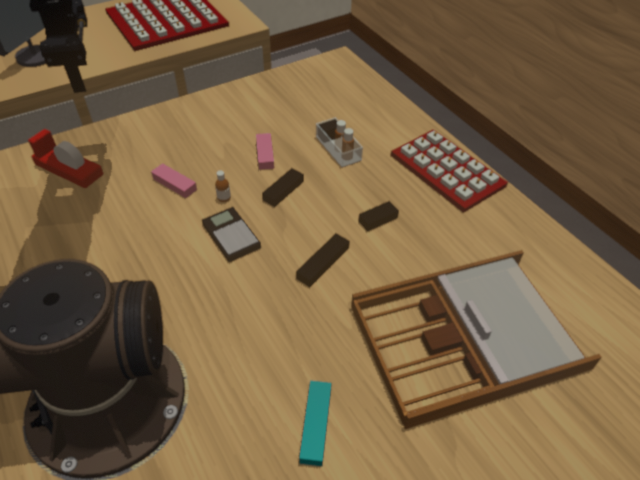

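The top view shows the black stones at about (299,176) short, (222,234) middle and (319,246) long. The tray is centred near (430,225) with the lid beyond it, and the end blocks look like mid on the left, longest in the centre and shortest on the right.

```bash
cat >> h.py <<'E'
def stones(s,z=24):
    im=s['pixels'];m=(im.max(2)<75).astype(np.uint8)*255
    out=[]
    for c in cv2.findContours(m,cv2.RETR_EXTERNAL,cv2.CHAIN_APPROX_NONE)[0]:
        if 250<cv2.contourArea(c)<2500:
            w=ray(s,c.reshape(-1,2),z)
            r=cv2.minAreaRect(w[:,:2].astype(np.float32));b=cv2.boxPoints(r)
            e=[b[1]-b[0],b[2]-b[1]];e.sort(key=np.linalg.norm)
            L=e[1];a=np.degrees(np.arctan2(L[1],L[0]))
            out.append((cv2.boundingRect(c),np.array(r[0]).round(1),round(float(np.linalg.norm(e[0]))),round(float(np.linalg.norm(L))),round(float((a+90)%180-90),1)))
    return out
E
python3 - <<'E'
from h import *
s=snap('top');cv2.imwrite('pics/c.png',cv2.resize(s['pixels'][90:280,360:520],None,fx=4,fy=3.15*4/3.15*0.78,interpolation=cv2.INTER_CUBIC) if 0 else cv2.resize(s['pixels'][95:275,360:515],None,fx=3.3,fy=3.3,interpolation=cv2.INTER_CUBIC))
for o in stones(s):print(*o)
im=s['pixels'];hsv=cv2.cvtColor(im,cv2.COLOR_BGR2HSV)
m=((hsv[...,1]<60)&(hsv[...,2]>90)).astype(np.uint8)*255
m[:95]=0;m[280:]=0;m[:,:370]=0;m[:,510:]=0
c=max(cv2.findContours(m,0,1)[0],key=cv2.contourArea);w=ray(s,c.reshape(-1,2),38)
r=cv2.minAreaRect(w[:,:2].astype(np.float32));print(r,cv2.boxPoints(r))
E
```

```text
(225, 287, 22, 32) [327.9 261.4] 47 71 0.9
(303, 219, 32, 55) [454.   66.5] 32 126 20.9
(208, 212, 30, 46) [486.3 288.5] 35 104 22.1
(422, 193, 21, 30) [ 537.5 -194.2] 49 63 -11.3
(292, 160, 15, 34) [617.2 108.2] 33 77 -1.3
(166, 144, 16, 20) [678.1 399.5] 35 45 -1.3
((657.8748168945312, -229.11395263671875), (232.23422241210938, 161.43936157226562), 77.42227935791016) [[ 553.8062  -324.8666 ]
 [ 711.3713  -360.02225]
 [ 761.9434  -133.3613 ]
 [ 604.37836  -98.20566]]
```

View pics/c.png

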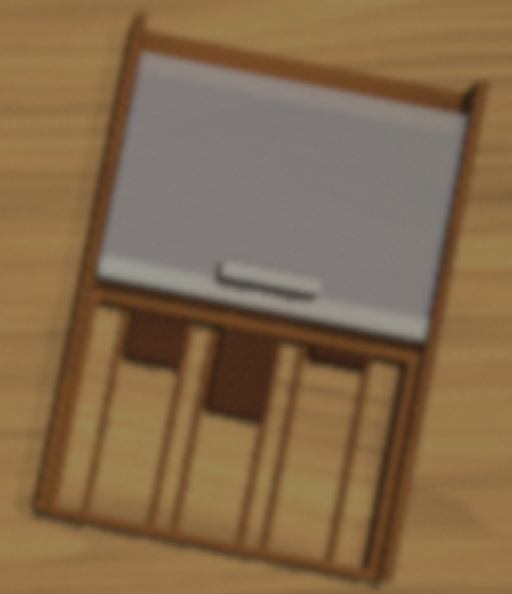

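The crop shows the end blocks: left row (+y) the 35 mm block, so it takes the middle stone. The centre row has the 60 mm block for the short stone, and the right row the 10 mm block for the long one. The runner ends are at about (36,512), (387,582), (138,14) and (485,85) in the crop.

```bash
python3 - <<'E'
from h import *
s=snap('top')
f=lambda p:np.array(p)/3.3+[360,95]
W=ray(s,f([(36,512),(387,582),(138,14),(485,85)]),42)[:,:2]
M=np.array([(-80,124),(-80,-124),(275,124),(275,-124)],float)
A=np.c_[W-W.mean(0)];B=M-M.mean(0)
th=np.arctan2((B[:,0]*A[:,1]-B[:,1]*A[:,0]).sum(),(B*A).sum())
c,sn=np.cos(th),np.sin(th);Rm=np.array([[c,-sn],[sn,c]]);t=W.mean(0)-Rm@M.mean(0)
print(np.degrees(th),t,(W-(M@Rm.T+t)).round(1))
# block faces, z=30
F=ray(s,f([(152,363),(236,416),(335,368)]),30)[:,:2]; print('blocks',((F-t)@Rm).round(1))
r=ray(s,f([(210,548)]),32)[:,:2]; print('near edge',((r-t)@Rm).round(1))
rows={'long':(-74+69,-64),'middle':(-74+56.5,0+64),'short':(-74+44,0)}
for k,v in rows.items(): print(k,(Rm@np.array(v)+t).round(1))
# side view check
g=snap('side')
P=[(-80,124,42),(-80,-124,42),(275,124,42),(275,-124,42)]
print(proj(g,[[*(Rm@np.array(p[:2])+t),p[2]] for p in P]).round(0))
for n,c,a,L in(('long',(454,66.5),20.9,130),('mid',(486.3,288.5),22.1,105),('short',(617.2,108.2),-1.3,80)):
    d=np.array([np.cos(np.radians(a)),np.sin(np.radians(a))])*L/2
    print(n,proj(g,[[*(c+d),24],[*(c-d),24]]).round(0).tolist())
E
```

```text
-13.090326046561186 [ 491.64179629 -190.57217663] [[-0.6 -0.8]
 [ 1.6  0.8]
 [-0.3 -1.2]
 [-0.8  1.2]]
blocks [[ 38.8  63.5]
 [ 14.2  -1.1]
 [ 61.1 -62.1]]
near edge [[-79.9  -1. ]]
long [ 472.3 -251.8]
middle [ 489.1 -124.3]
short [ 462.4 -183.8]
[[352. 295.]
 [407. 420.]
 [522. 251.]
 [602. 358.]]
long [[343.0, 237.0], [302.0, 277.0]]
mid [[298.0, 172.0], [268.0, 198.0]]
short [[394.0, 207.0], [363.0, 220.0]]
```

The fit agrees with both views. I start with the middle stone: travel and turn above it.

```bash
python3 -m creep '[{"x":3,"y":-3.1,"az":0.138,"grip":0.7},{"x":3,"y":-3.1,"az":0.138,"grip":0.7},{"x":3,"y":-3.1,"az":0.138,"grip":0.7},{"x":3,"y":-3.1,"az":0.138,"grip":0.7},{"x":3,"y":-3.1,"az":0.138,"grip":0.7},{"x":3,"y":-3.1},{"x":3,"y":-3.1},{"x":3,"y":-3.1}]' 35
cat >> h.py <<'E'
def go(x,y,z,J):
    st=ctrl.read_state();p=st['position'];M=R.from_rotvec(st['eef_rot']).as_matrix()
    j=np.degrees(np.arctan2(M[1,0],M[0,0]));d=(J-j+90)%180-90
    # tilt correction: rotation that brings tool y to -z
    tilt=np.cross(M[:,1],[0,0,-1])
    print('t%.1f'%st['time'],'pos',p.round(1),'J%.1f'%j,'dcm',((np.array([x,y,z])-p)/10).round(2),'az',np.radians(d).round(3),'tilt',tilt.round(3),'w%.1f'%st['grip_width'],'F',st['contact_force'].round(1))
E
python3 -c "
from h import *
go(486.3,288.5,60,112.1)"
```

```text
t0.3 pos [188.1 596.  228.5] J72.5 dcm [ 29.82 -30.75 -16.85] az 0.691 tilt [ 0. -0.  0.] w95.2 F [-0.5 -0.  -0.5]$[0]: bad value
```

```bash
python3 -m creep '[{"x":3.0,"y":-3.1,"z":0.0,"ax":0.0,"ay":0.0,"az":0.138,"grip":0.7}]' 35
```

```text
time: 0.45
position: [216.4, 566.6, 228.2]
eef_rot: [-1.282, -1.087, 1.086]
contact_force: [1.3, 0.3, 0.8]
grip_width: 91.1
```

```bash
python3 -m creep '[{"x":3,"y":-3.1,"z":0,"ax":0,"ay":0,"az":0.138,"grip":0.7},{"x":3,"y":-3.1,"z":0,"ax":0,"ay":0,"az":0.138,"grip":0.7},{"x":3,"y":-3.1,"z":0,"ax":0,"ay":0,"az":0.138,"grip":0.7},{"x":3,"y":-3.1,"z":0,"ax":0,"ay":0,"az":0.138,"grip":0.7},{"x":3,"y":-3.1,"z":0,"ax":0,"ay":0,"az":0,"grip":0.7},{"x":3,"y":-3.1,"z":0,"ax":0,"ay":0,"az":0,"grip":0.7},{"x":3,"y":-3.1,"z":0,"ax":0,"ay":0,"az":0,"grip":0.7}]'
python3 -c "
from h import *
go(486.3,288.5,60,112.1)"
```

```text
time: 1.15
position: [430.7, 342.4, 228.4]
eef_rot: [-0.983, -1.509, 1.507]
contact_force: [0.1, 0.8, 0.5]
grip_width: 66.8
t1.1 pos [430.7 342.4 228.4] J113.8 dcm [  5.56  -5.39 -16.84] az -0.03 tilt [-0.001  0.     0.   ] w66.8 F [0.1 0.8 0.5]
```

```bash
python3 -m creep '[{"x":2.8,"y":-2.7,"z":0,"ax":0,"ay":0,"az":-0.03,"grip":0.7},{"x":2.8,"y":-2.7,"z":0,"ax":0,"ay":0,"az":0,"grip":0.7},{"x":0,"y":0,"z":-4.5,"ax":0,"ay":0,"az":0,"grip":0.7},{"x":0,"y":0,"z":-4.5,"ax":0,"ay":0,"az":0,"grip":0.7},{"x":0,"y":0,"z":-4.5,"ax":0,"ay":0,"az":0,"grip":0.7},{"x":0,"y":0,"z":-3,"ax":0,"ay":0,"az":0,"grip":0.7}]'
python3 - <<'E'
from h import *
go(486.3,288.5,22.5,112.1)
s=snap('side');cv2.imwrite('pics/m1.png',cv2.resize(s['pixels'][100:260,190:390],None,fx=3.5,fy=3.5,interpolation=cv2.INTER_CUBIC))
E
```

```text
time: 1.75
position: [495.4, 281.4, 63.6]
eef_rot: [-1.015, -1.494, 1.471]
contact_force: [0.1, 0.2, 1.0]
grip_width: 66.5
t1.8 pos [495.4 281.4  63.6] J111.6 dcm [-0.91  0.71 -4.11] az 0.009 tilt [-0.006  0.013  0.   ] w66.5 F [0.1 0.2 1. ]
```

View pics/m1.png

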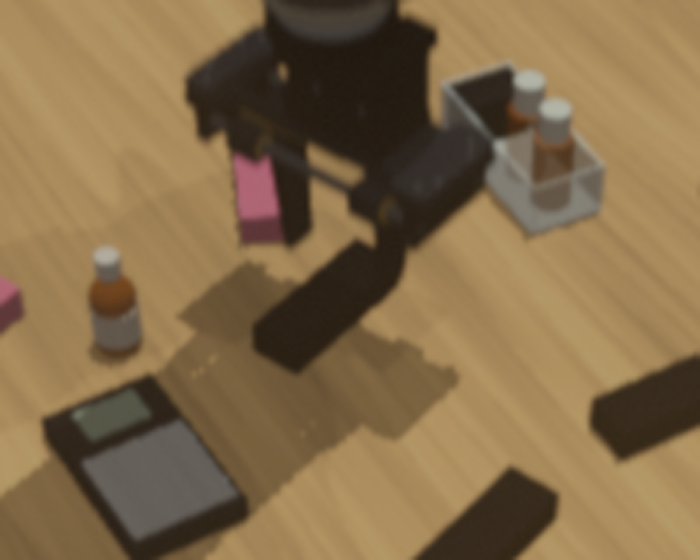

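The side view shows the fingers straddling the middle stone, with the pink block well clear behind. The arm overshot by about 1 cm, so I correct that and descend.

```bash
python3 -m creep '[{"x":-0.9,"y":0.7,"z":0,"ax":-0.006,"ay":0.013,"az":0.009,"grip":0.7},{"x":0,"y":0,"z":0,"ax":0,"ay":0,"az":0,"grip":0.7}]'
python3 - <<'E'
from h import *
go(486.3,288.5,22.5,112.1)
E
```

```text
time: 2.0
position: [484.2, 288.1, 59.9]
eef_rot: [-0.997, -1.48, 1.493]
contact_force: [-0.4, -0.2, -0.1]
grip_width: 66.8
t2.0 pos [484.2 288.1  59.9] J112.1 dcm [ 0.21  0.04 -3.74] az 0.0 tilt [ 0.003 -0.008  0.   ] w66.8 F [-0.4 -0.2 -0.1]
```

```bash
python3 -m creep '[{"x":0.2,"y":0,"z":-2,"ax":0.003,"ay":-0.008,"az":0,"grip":0.7},{"x":0,"y":0,"z":-1.2,"ax":0,"ay":0,"az":0,"grip":0.7},{"x":0,"y":0,"z":-0.3,"ax":0,"ay":0,"az":0,"grip":0.7},{"x":0,"y":0,"z":0,"ax":0,"ay":0,"az":0,"grip":0.7}]'
python3 - <<'E'
from h import *
go(486.3,288.5,22.5,112.1)
E
```

```text
time: 2.4
position: [488.3, 290.7, 30.1]
eef_rot: [-1.006, -1.497, 1.484]
contact_force: [-0.7, -0.7, -0.4]
grip_width: 66.4
t2.4 pos [488.3 290.7  30.1] J112.2 dcm [-0.2  -0.22 -0.76] az -0.002 tilt [-0.003  0.009  0.   ] w66.4 F [-0.7 -0.7 -0.4]
```

```bash
python3 -m creep '[{"x":-0.2,"y":-0.2,"z":-0.6,"ax":-0.003,"ay":0.009,"az":0,"grip":0.7},{"x":0,"y":0,"z":0,"ax":0,"ay":0,"az":0,"grip":0.7}]'
python3 - <<'E'
from h import *
go(486.3,288.5,22.5,112.1)
go(486.3,288.5,22.5,112.1)
E
```

```text
time: 2.6
position: [486.7, 288.9, 25.2]
eef_rot: [-1.0, -1.49, 1.488]
contact_force: [-0.3, 0.1, 0.8]
grip_width: 66.3
t2.6 pos [486.7 288.9  25.2] J112.2 dcm [-0.04 -0.04 -0.27] az -0.003 tilt [-0.001  0.001  0.   ] w66.3 F [-0.3  0.1  0.8]
t2.6 pos [486.7 288.9  25.2] J112.2 dcm [-0.04 -0.04 -0.27] az -0.003 tilt [-0.001  0.001  0.   ] w66.3 F [-0.3  0.1  0.8]
```

```bash
python3 -m creep '[{"x":0,"y":0,"z":-0.25,"ax":0,"ay":0,"az":0,"grip":0.7},{"x":0,"y":0,"z":0,"ax":0,"ay":0,"az":0,"grip":0.25},{"x":0,"y":0,"z":0,"ax":0,"ay":0,"az":0,"grip":0.25},{"x":0,"y":0,"z":0,"ax":0,"ay":0,"az":0,"grip":0.25},{"x":0,"y":0,"z":0,"ax":0,"ay":0,"az":0,"grip":0.25},{"x":0,"y":0,"z":0,"ax":0,"ay":0,"az":0,"grip":0.25},{"x":0,"y":0,"z":0,"ax":0,"ay":0,"az":0,"grip":0.25},{"x":0,"y":0,"z":0,"ax":0,"ay":0,"az":0,"grip":0.25}]' 35
python3 - <<'E'
from h import *
go(486.3,288.5,22.5,112.1)
E
```

```text
time: 3.4
position: [487.1, 288.9, 23.3]
eef_rot: [-1.001, -1.491, 1.487]
contact_force: [-0.0, 0.4, -0.6]
grip_width: 35.7
t3.4 pos [487.1 288.9  23.3] J112.2 dcm [-0.08 -0.04 -0.08] az -0.002 tilt [-0.001  0.002  0.   ] w35.7 F [-0.   0.4 -0.6]
```

```bash
python3 -m creep '[{"x":0,"y":0,"z":2.5,"ax":0,"ay":0,"az":0,"grip":0.25},{"x":0,"y":0,"z":4,"ax":0,"ay":0,"az":0,"grip":0.25},{"x":0,"y":0,"z":3.5,"ax":0,"ay":0,"az":0,"grip":0.25},{"x":0,"y":-2,"z":0,"ax":0,"ay":0,"az":-0.06,"grip":0.25},{"x":0,"y":-4,"z":0,"ax":0,"ay":0,"az":-0.13,"grip":0.25},{"x":0,"y":-4,"z":0,"ax":0,"ay":0,"az":-0.13,"grip":0.25},{"x":0,"y":-4,"z":0,"ax":0,"ay":0,"az":-0.13,"grip":0.25},{"x":0,"y":-4,"z":0,"ax":0,"ay":0,"az":-0.13,"grip":0.25}]'
python3 - <<'E'
from h import *
go(489.1,-124.3,110,77.2)
E
```

```text
time: 4.2
position: [484.8, 106.7, 126.0]
eef_rot: [-1.298, -1.058, 1.056]
contact_force: [0.9, -0.8, -1.4]
grip_width: 35.8
t4.2 pos [484.8 106.7 126. ] J78.3 dcm [  0.43 -23.1   -1.6 ] az -0.019 tilt [-0.001  0.001  0.   ] w35.8 F [ 0.9 -0.8 -1.4]
```

```bash
python3 -m creep '[{"x":0.1,"y":-4.2,"z":-0.3,"ax":0,"ay":0,"az":-0.019,"grip":0.25},{"x":0.1,"y":-4.2,"z":-0.3,"ax":0,"ay":0,"az":0,"grip":0.25},{"x":0.1,"y":-4.2,"z":-0.3,"ax":0,"ay":0,"az":0,"grip":0.25},{"x":0.1,"y":-4.2,"z":-0.3,"ax":0,"ay":0,"az":0,"grip":0.25},{"x":0,"y":-3.2,"z":-0.3,"ax":0,"ay":0,"az":0,"grip":0.25},{"x":0,"y":-1.5,"z":0,"ax":0,"ay":0,"az":0,"grip":0.25},{"x":0,"y":0,"z":0,"ax":0,"ay":0,"az":0,"grip":0.25}]'
python3 - <<'E'
from h import *
go(490,-124.5,80,77.2)
E
```

```text
time: 4.9
position: [486.6, -121.5, 110.1]
eef_rot: [-1.31, -1.036, 1.034]
contact_force: [1.0, 0.6, -2.2]
grip_width: 36.0
t4.9 pos [ 486.6 -121.5  110.1] J76.6 dcm [ 0.34 -0.3  -3.01] az 0.011 tilt [-0.001  0.     0.   ] w36.0 F [ 1.   0.6 -2.2]
```

```bash
python3 -m creep '[{"x":0.35,"y":-0.3,"z":-2,"ax":0,"ay":0,"az":0.011,"grip":0.25},{"x":0,"y":0,"z":-2,"ax":0,"ay":0,"az":0,"grip":0.25},{"x":0,"y":0,"z":-0.6,"ax":0,"ay":0,"az":0,"grip":0.25},{"x":0,"y":0,"z":0,"ax":0,"ay":0,"az":0,"grip":0.25}]'
python3 - <<'E'
from h import *
go(490,-124.5,29.3,77.2)
s=snap('side');cv2.imwrite('pics/m2.png',cv2.resize(s['pixels'][210:430,310:540],None,fx=2.7,fy=2.7,interpolation=cv2.INTER_CUBIC))
E
```

```text
time: 5.3
position: [489.9, -123.1, 63.2]
eef_rot: [-1.306, -1.044, 1.042]
contact_force: [0.1, -0.3, -1.3]
grip_width: 35.5
t5.3 pos [ 489.9 -123.1   63.2] J77.2 dcm [ 0.01 -0.14 -3.39] az -0.0 tilt [-0.001  0.     0.   ] w35.5 F [ 0.1 -0.3 -1.3]
```

View pics/m2.png

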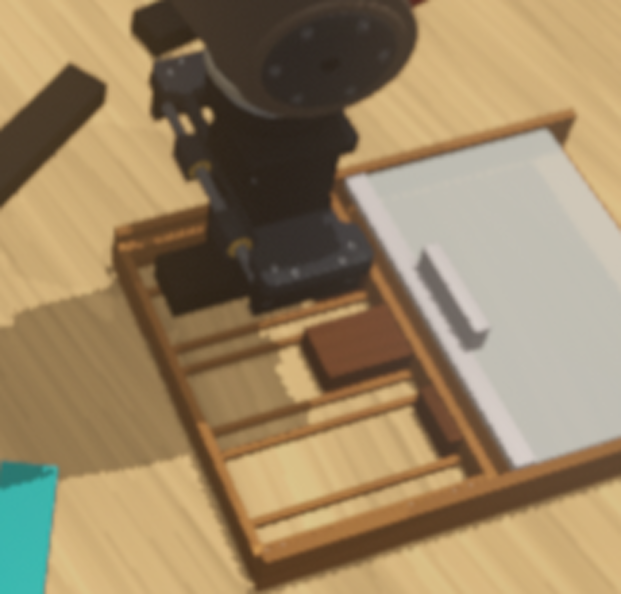

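The middle stone hangs inside the tray outline over the left row, clear of the near wall. I lower it gently while watching the force.

```bash
python3 -m creep '[{"x":0,"y":-0.13,"z":-1.2,"ax":0,"ay":0,"az":0,"grip":0.25},{"x":0,"y":0,"z":-0.8,"ax":0,"ay":0,"az":0,"grip":0.25},{"x":0,"y":0,"z":-0.5,"ax":0,"ay":0,"az":0,"grip":0.25},{"x":0,"y":0,"z":-0.3,"ax":0,"ay":0,"az":0,"grip":0.25},{"x":0,"y":0,"z":0,"ax":0,"ay":0,"az":0,"grip":0.25}]'
python3 - <<'E'
from h import *
go(490,-124.5,29.3,77.2)
E
```

```text
time: 5.85
position: [490.8, -123.9, 34.9]
eef_rot: [-1.308, -1.046, 1.042]
contact_force: [-0.1, -0.4, -1.8]
grip_width: 35.6
t5.8 pos [ 490.8 -123.9   34.9] J77.3 dcm [-0.08 -0.06 -0.56] az -0.001 tilt [0.    0.003 0.   ] w35.6 F [-0.1 -0.4 -1.8]
```

```bash
python3 -m creep '[{"x":-0.08,"y":-0.06,"z":-0.25,"ax":0,"ay":0,"az":0,"grip":0.25},{"x":0,"y":0,"z":-0.25,"ax":0,"ay":0,"az":0,"grip":0.25},{"x":0,"y":0,"z":-0.1,"ax":0,"ay":0,"az":0,"grip":0.25},{"x":0,"y":0,"z":0,"ax":0,"ay":0,"az":0,"grip":0.25}]'
python3 - <<'E'
from h import *
go(490,-124.5,29.3,77.2)
E
```

```text
time: 6.25
position: [490.2, -124.7, 29.4]
eef_rot: [-1.309, -1.047, 1.042]
contact_force: [-0.3, -0.4, -1.4]
grip_width: 35.5
t6.2 pos [ 490.2 -124.7   29.4] J77.3 dcm [-0.02  0.02 -0.01] az -0.001 tilt [0.    0.004 0.   ] w35.5 F [-0.3 -0.4 -1.4]
```

```bash
python3 -m creep '[{"x":0,"y":0,"z":-0.1,"ax":0,"ay":0,"az":0,"grip":0.25},{"x":0,"y":0,"z":0,"ax":0,"ay":0,"az":0,"grip":0.25}]'
python3 -m creep '[{"x":0,"y":0,"z":-0.05,"ax":0,"ay":0,"az":0,"grip":0.25},{"x":0,"y":0,"z":0,"ax":0,"ay":0,"az":0,"grip":0.25}]'
```

```text
time: 6.45
position: [490.4, -124.8, 29.6]
eef_rot: [-1.31, -1.047, 1.042]
contact_force: [-0.6, 0.1, -2.6]
grip_width: 36.0
time: 6.65
position: [490.5, -124.8, 29.3]
eef_rot: [-1.311, -1.048, 1.041]
contact_force: [-0.8, 0.2, -0.0]
grip_width: 35.7
```

The stone stops descending at seated depth, so it is on the floor. I release with a small opening and lift.

```bash
python3 -m creep '[{"x":0,"y":0,"z":0,"ax":0,"ay":0,"az":0,"grip":0.5},{"x":0,"y":0,"z":0,"ax":0,"ay":0,"az":0,"grip":0.5},{"x":0,"y":0,"z":0,"ax":0,"ay":0,"az":0,"grip":0.5},{"x":0,"y":0,"z":1.5,"ax":0,"ay":0,"az":0,"grip":0.5},{"x":0,"y":0,"z":3,"ax":0,"ay":0,"az":0,"grip":0.5},{"x":0,"y":0,"z":4,"ax":0,"ay":0,"az":0,"grip":0.7},{"x":0,"y":3,"z":2,"ax":0,"ay":0,"az":0.1,"grip":0.7},{"x":0,"y":4,"z":0,"ax":0,"ay":0,"az":0.14,"grip":0.7}]'
python3 -m creep '[{"x":0,"y":4.5,"z":0,"ax":0,"ay":0,"az":0.14,"grip":0.7},{"x":0,"y":4.5,"z":0,"ax":0,"ay":0,"az":0.14,"grip":0.7},{"x":0,"y":2,"z":0,"ax":0,"ay":0,"az":0,"grip":0.7},{"x":0,"y":0,"z":0,"ax":0,"ay":0,"az":0,"grip":0.7}]'
python3 - <<'E'
from h import *
go(454,66.5,60,110.9)
E
```

```text
time: 7.45
position: [490.7, -56.4, 136.8]
eef_rot: [-1.205, -1.225, 1.22]
contact_force: [0.1, 1.3, -0.3]
grip_width: 64.7
time: 7.85
position: [490.4, 60.4, 138.3]
eef_rot: [-1.049, -1.445, 1.434]
contact_force: [-1.0, -0.4, -0.6]
grip_width: 66.4
t7.8 pos [490.4  60.4 138.3] J108.1 dcm [-3.64  0.61 -7.83] az 0.049 tilt [-0.001  0.008  0.   ] w66.4 F [-1.  -0.4 -0.6]
```

```bash
python3 -m creep '[{"x":-2.4,"y":0.4,"z":0,"ax":0,"ay":0.008,"az":0.049,"grip":0.7},{"x":-1,"y":0.2,"z":-3,"ax":0,"ay":0,"az":0,"grip":0.7},{"x":0,"y":0,"z":-3,"ax":0,"ay":0,"az":0,"grip":0.7},{"x":0,"y":0,"z":-0.6,"ax":0,"ay":0,"az":0,"grip":0.7},{"x":0,"y":0,"z":0,"ax":0,"ay":0,"az":0,"grip":0.7}]'
python3 - <<'E'
from h import *
go(454,66.5,22.5,110.9)
E
```

```text
time: 8.35
position: [456.4, 64.3, 71.6]
eef_rot: [-1.016, -1.476, 1.472]
contact_force: [0.5, 0.7, 0.5]
grip_width: 66.6
t8.3 pos [456.4  64.3  71.6] J111.0 dcm [-0.24  0.22 -4.91] az -0.001 tilt [-0.001  0.003  0.   ] w66.6 F [0.5 0.7 0.5]
```

```bash
python3 -m creep '[{"x":-0.24,"y":0.22,"z":-2,"ax":0,"ay":0.003,"az":0,"grip":0.7},{"x":0,"y":0,"z":-1.5,"ax":0,"ay":0,"az":0,"grip":0.7},{"x":0,"y":0,"z":-0.5,"ax":0,"ay":0,"az":0,"grip":0.7},{"x":0,"y":0,"z":0,"ax":0,"ay":0,"az":0,"grip":0.7},{"x":0,"y":0,"z":0,"ax":0,"ay":0,"az":0,"grip":0.7}]'
python3 - <<'E'
from h import *
go(454,66.5,22.5,110.9)
s=snap('top');cv2.imwrite('pics/l1.png',cv2.resize(s['pixels'][190:290,250:510],None,fx=3,fy=3,interpolation=cv2.INTER_CUBIC))
E
```

```text
time: 8.85
position: [457.4, 64.5, 34.8]
eef_rot: [-1.02, -1.476, 1.468]
contact_force: [0.5, 0.5, 0.5]
grip_width: 66.6
t8.8 pos [457.4  64.5  34.8] J110.8 dcm [-0.34  0.2  -1.23] az 0.002 tilt [-0.001  0.006  0.   ] w66.6 F [0.5 0.5 0.5]
```

View pics/l1.png

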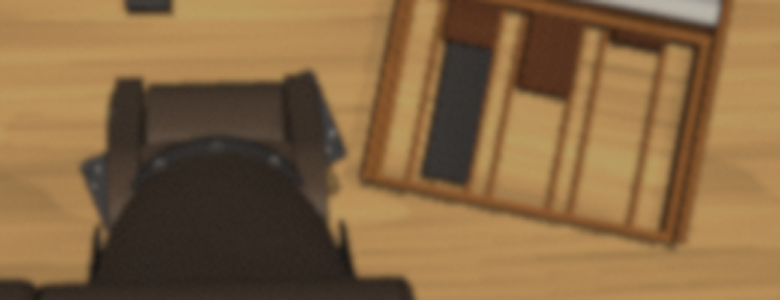

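The top view shows the middle stone at about (458,110) in the crop, between both ridges and against the left row's block. Next is the long stone.

```bash
python3 -m creep '[{"x":-0.32,"y":0.2,"z":-0.5,"ax":0,"ay":0.005,"az":0,"grip":0.7},{"x":0,"y":0,"z":-0.5,"ax":0,"ay":0,"az":0,"grip":0.7},{"x":0,"y":0,"z":-0.1,"ax":0,"ay":0,"az":0,"grip":0.7},{"x":0,"y":0,"z":0,"ax":0,"ay":0,"az":0,"grip":0.7}]'
python3 - <<'E'
from h import *
go(454,66.5,22.5,110.9)
E
```

```text
time: 9.3
position: [454.6, 66.8, 24.4]
eef_rot: [-1.017, -1.474, 1.469]
contact_force: [0.1, 0.2, 0.5]
grip_width: 66.7
t9.3 pos [454.6  66.8  24.4] J110.8 dcm [-0.06 -0.03 -0.19] az 0.002 tilt [-0.001  0.003  0.   ] w66.7 F [0.1 0.2 0.5]
```

```bash
python3 -m creep '[{"x":0,"y":0,"z":-0.15,"ax":0,"ay":0,"az":0,"grip":0.7},{"x":0,"y":0,"z":0,"ax":0,"ay":0,"az":0,"grip":0.25},{"x":0,"y":0,"z":0,"ax":0,"ay":0,"az":0,"grip":0.25},{"x":0,"y":0,"z":0,"ax":0,"ay":0,"az":0,"grip":0.25},{"x":0,"y":0,"z":0,"ax":0,"ay":0,"az":0,"grip":0.25},{"x":0,"y":0,"z":0,"ax":0,"ay":0,"az":0,"grip":0.25},{"x":0,"y":0,"z":0,"ax":0,"ay":0,"az":0,"grip":0.25},{"x":0,"y":0,"z":0,"ax":0,"ay":0,"az":0,"grip":0.25}]' 35
python3 - <<'E'
from h import *
go(454,66.5,22.5,110.9)
E
```

```text
time: 10.1
position: [454.5, 66.8, 22.8]
eef_rot: [-1.017, -1.474, 1.47]
contact_force: [0.4, 1.0, -0.8]
grip_width: 35.8
t10.1 pos [454.5  66.8  22.8] J110.8 dcm [-0.05 -0.03 -0.03] az 0.002 tilt [-0.001  0.003  0.   ] w35.8 F [ 0.4  1.  -0.8]
```

```bash
python3 -m creep '[{"x":0,"y":0,"z":2.5,"ax":0,"ay":0,"az":0,"grip":0.25},{"x":0,"y":0,"z":4,"ax":0,"ay":0,"az":0,"grip":0.25},{"x":0,"y":0,"z":3.5,"ax":0,"ay":0,"az":0,"grip":0.25},{"x":0.2,"y":-2,"z":0,"ax":0,"ay":0,"az":-0.06,"grip":0.25},{"x":0.2,"y":-4,"z":0,"ax":0,"ay":0,"az":-0.13,"grip":0.25},{"x":0.2,"y":-4,"z":0,"ax":0,"ay":0,"az":-0.13,"grip":0.25},{"x":0.2,"y":-4,"z":0,"ax":0,"ay":0,"az":-0.13,"grip":0.25},{"x":0.2,"y":-4,"z":0,"ax":0,"ay":0,"az":-0.1,"grip":0.25}]'
python3 - <<'E'
from h import *
go(472.8,-251.8,110,77.2)
E
```

```text
time: 10.9
position: [462.6, -115.4, 126.6]
eef_rot: [-1.297, -1.063, 1.06]
contact_force: [0.8, 0.6, -2.6]
grip_width: 35.9
t10.9 pos [ 462.6 -115.4  126.6] J78.6 dcm [  1.02 -13.64  -1.66] az -0.025 tilt [-0.001  0.002  0.   ] w35.9 F [ 0.8  0.6 -2.6]
```

```bash
python3 -m creep '[{"x":0.3,"y":-4.2,"z":-0.4,"ax":0,"ay":0,"az":-0.02,"grip":0.25},{"x":0.3,"y":-4.2,"z":-0.4,"ax":0,"ay":0,"az":0,"grip":0.25},{"x":0.3,"y":-2.5,"z":-0.4,"ax":0,"ay":0,"az":0,"grip":0.25},{"x":0,"y":-1,"z":-0.4,"ax":0,"ay":0,"az":0,"grip":0.25},{"x":0,"y":0,"z":0,"ax":0,"ay":0,"az":0,"grip":0.25},{"x":0,"y":0,"z":0,"ax":0,"ay":0,"az":0,"grip":0.25}]'
python3 - <<'E'
from h import *
go(472.8,-251.8,62,77.2)
E
```

```text
time: 11.5
position: [469.7, -242.6, 108.8]
eef_rot: [-1.308, -1.04, 1.038]
contact_force: [0.1, 0.4, -2.2]
grip_width: 35.8
t11.5 pos [ 469.7 -242.6  108.8] J76.9 dcm [ 0.31 -0.92 -4.68] az 0.006 tilt [-0.002  0.     0.   ] w35.8 F [ 0.1  0.4 -2.2]
```

```bash
python3 -m creep '[{"x":0.3,"y":-0.9,"z":-2,"ax":0,"ay":0,"az":0.006,"grip":0.25},{"x":0,"y":0,"z":-1.5,"ax":0,"ay":0,"az":0,"grip":0.25},{"x":0,"y":0,"z":-0.5,"ax":0,"ay":0,"az":0,"grip":0.25},{"x":0,"y":0,"z":0,"ax":0,"ay":0,"az":0,"grip":0.25}]'
python3 - <<'E'
from h import *
go(472.8,-251.8,29,77.2)
s=snap('side');cv2.imwrite('pics/l2.png',cv2.resize(s['pixels'][250:440,320:540],None,fx=2.7,fy=2.7,interpolation=cv2.INTER_CUBIC))
E
```

```text
time: 11.9
position: [473.1, -246.8, 69.1]
eef_rot: [-1.303, -1.048, 1.046]
contact_force: [0.4, 0.1, -2.2]
grip_width: 36.0
t11.9 pos [ 473.1 -246.8   69.1] J77.5 dcm [-0.03 -0.5  -4.01] az -0.006 tilt [-0.002  0.     0.   ] w36.0 F [ 0.4  0.1 -2.2]
```

View pics/l2.png

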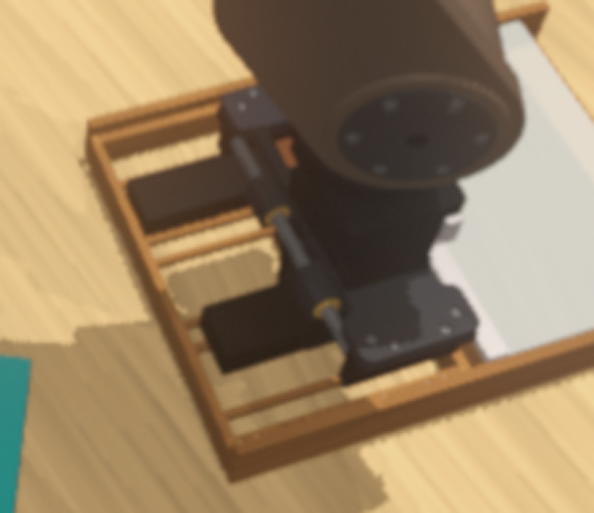

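The long stone is over the right row and inside the near wall; the middle stone lies flat in the left row. I lower.

```bash
python3 -m creep '[{"x":0,"y":-0.5,"z":-1,"ax":0,"ay":0,"az":-0.005,"grip":0.25},{"x":0,"y":0,"z":-1,"ax":0,"ay":0,"az":0,"grip":0.25},{"x":0,"y":0,"z":-0.4,"ax":0,"ay":0,"az":0,"grip":0.25},{"x":0,"y":0,"z":0,"ax":0,"ay":0,"az":0,"grip":0.25},{"x":0,"y":0,"z":0,"ax":0,"ay":0,"az":0,"grip":0.25}]'
python3 - <<'E'
from h import *
go(472.8,-251.8,29,77.2)
E
```

```text
time: 12.45
position: [473.8, -251.7, 44.8]
eef_rot: [-1.307, -1.046, 1.042]
contact_force: [-0.7, 0.0, -2.9]
grip_width: 35.7
t12.4 pos [ 473.8 -251.7   44.8] J77.3 dcm [-0.1  -0.01 -1.58] az -0.001 tilt [-0.001  0.002  0.   ] w35.7 F [-0.7  0.  -2.9]
```

```bash
python3 -m creep '[{"x":-0.1,"y":0,"z":-0.6,"ax":0,"ay":0,"az":0,"grip":0.25},{"x":0,"y":0,"z":-0.5,"ax":0,"ay":0,"az":0,"grip":0.25},{"x":0,"y":0,"z":-0.1,"ax":0,"ay":0,"az":0,"grip":0.25},{"x":0,"y":0,"z":0,"ax":0,"ay":0,"az":0,"grip":0.25}]'
python3 - <<'E'
from h import *
go(472.8,-251.8,29,77.2)
E
```

```text
time: 12.85
position: [472.7, -251.9, 32.1]
eef_rot: [-1.308, -1.046, 1.042]
contact_force: [0.2, -0.1, -2.9]
grip_width: 35.9
t12.8 pos [ 472.7 -251.9   32.1] J77.3 dcm [ 0.01  0.01 -0.31] az -0.001 tilt [-0.     0.003  0.   ] w35.9 F [ 0.2 -0.1 -2.9]
```

```bash
python3 -m creep '[{"x":0,"y":0,"z":-0.2,"ax":0,"ay":0.003,"az":0,"grip":0.25},{"x":0,"y":0,"z":-0.1,"ax":0,"ay":0,"az":0,"grip":0.25},{"x":0,"y":0,"z":0,"ax":0,"ay":0,"az":0,"grip":0.25}]'
python3 -m creep '[{"x":0,"y":0,"z":-0.1,"ax":0,"ay":0,"az":0,"grip":0.25},{"x":0,"y":0,"z":0,"ax":0,"ay":0,"az":0,"grip":0.25}]'
python3 - <<'E'
from h import *
go(472.8,-251.8,29,77.2)
E
```

```text
time: 13.15
position: [472.8, -251.9, 29.0]
eef_rot: [-1.306, -1.044, 1.044]
contact_force: [-0.6, 0.3, -1.1]
grip_width: 35.9
time: 13.35
position: [473.0, -252.0, 29.2]
eef_rot: [-1.307, -1.044, 1.044]
contact_force: [-0.3, 0.2, -2.3]
grip_width: 35.5
t13.3 pos [ 473.  -252.    29.2] J77.3 dcm [-0.02  0.02 -0.02] az -0.001 tilt [0. 0. 0.] w35.5 F [-0.3  0.2 -2.3]
```

```bash
python3 -m creep '[{"x":0,"y":0,"z":-0.08,"ax":0,"ay":0,"az":0,"grip":0.25},{"x":0,"y":0,"z":0,"ax":0,"ay":0,"az":0,"grip":0.25},{"x":0,"y":0,"z":0,"ax":0,"ay":0,"az":0,"grip":0.5},{"x":0,"y":0,"z":0,"ax":0,"ay":0,"az":0,"grip":0.5},{"x":0,"y":0,"z":0,"ax":0,"ay":0,"az":0,"grip":0.5},{"x":0,"y":0,"z":1.5,"ax":0,"ay":0,"az":0,"grip":0.5},{"x":0,"y":0,"z":3,"ax":0,"ay":0,"az":0,"grip":0.5},{"x":0,"y":0,"z":4,"ax":0,"ay":0,"az":0,"grip":0.7}]'
python3 -m creep '[{"x":0.8,"y":2,"z":1,"ax":0,"ay":0,"az":0.05,"grip":0.7},{"x":1.6,"y":4,"z":0,"ax":0,"ay":0,"az":0.05,"grip":0.7},{"x":1.6,"y":4,"z":0,"ax":0,"ay":0,"az":0.05,"grip":0.7},{"x":1.6,"y":4,"z":0,"ax":0,"ay":0,"az":0.05,"grip":0.7},{"x":1.6,"y":4,"z":0,"ax":0,"ay":0,"az":0,"grip":0.7},{"x":1.6,"y":4,"z":0,"ax":0,"ay":0,"az":0,"grip":0.7},{"x":1.6,"y":4,"z":0,"ax":0,"ay":0,"az":0,"grip":0.7},{"x":0.8,"y":2,"z":0,"ax":0,"ay":0,"az":0,"grip":0.7}]'
python3 - <<'E'
from h import *
go(617.2,108.2,60,88.7)
E
```

```text
time: 14.15
position: [471.5, -251.1, 111.6]
eef_rot: [-1.299, -1.041, 1.044]
contact_force: [1.1, 0.7, 0.1]
grip_width: 50.9
time: 14.95
position: [588.0, 35.8, 128.0]
eef_rot: [-1.223, -1.197, 1.193]
contact_force: [-0.6, -0.5, -0.0]
grip_width: 66.3
t14.9 pos [588.   35.8 128. ] J88.8 dcm [ 2.92  7.24 -6.8 ] az -0.002 tilt [0.002 0.005 0.   ] w66.3 F [-0.6 -0.5 -0. ]
```

```bash
python3 -m creep '[{"x":1.2,"y":3,"z":0,"ax":0.002,"ay":0.005,"az":0,"grip":0.7},{"x":1,"y":2.6,"z":0,"ax":0,"ay":0,"az":0,"grip":0.7},{"x":0.4,"y":0.8,"z":-2,"ax":0,"ay":0,"az":0,"grip":0.7},{"x":0,"y":0,"z":-2.5,"ax":0,"ay":0,"az":0,"grip":0.7},{"x":0,"y":0,"z":-1.5,"ax":0,"ay":0,"az":0,"grip":0.7},{"x":0,"y":0,"z":0,"ax":0,"ay":0,"az":0,"grip":0.7},{"x":0,"y":0,"z":0,"ax":0,"ay":0,"az":0,"grip":0.7}]'
python3 - <<'E'
from h import *
go(617.2,108.2,22.5,88.7)
E
```

```text
time: 15.65
position: [615.8, 107.6, 66.1]
eef_rot: [-1.216, -1.2, 1.197]
contact_force: [0.4, 0.5, 0.6]
grip_width: 66.6
t15.7 pos [615.8 107.6  66.1] J89.2 dcm [ 0.14  0.06 -4.36] az -0.008 tilt [-0.001  0.001  0.   ] w66.6 F [0.4 0.5 0.6]
```

```bash
python3 -m creep '[{"x":0.14,"y":0.06,"z":-2,"ax":0,"ay":0.0,"az":-0.008,"grip":0.7},{"x":0,"y":0,"z":-1.2,"ax":0,"ay":0,"az":0,"grip":0.7},{"x":0,"y":0,"z":-0.3,"ax":0,"ay":0,"az":0,"grip":0.7},{"x":0,"y":0,"z":0,"ax":0,"ay":0,"az":0,"grip":0.7},{"x":0,"y":0,"z":0,"ax":0,"ay":0,"az":0,"grip":0.7}]'
python3 - <<'E'
from h import *
go(617.2,108.2,22.5,88.7)
E
```

```text
time: 16.15
position: [619.0, 107.7, 34.0]
eef_rot: [-1.224, -1.197, 1.188]
contact_force: [0.1, 0.2, -0.8]
grip_width: 66.7
t16.1 pos [619.  107.7  34. ] J88.7 dcm [-0.18  0.05 -1.15] az 0.0 tilt [-0.001  0.006  0.   ] w66.7 F [ 0.1  0.2 -0.8]
```

```bash
python3 -m creep '[{"x":-0.18,"y":0.05,"z":-0.5,"ax":0,"ay":0.006,"az":0,"grip":0.7},{"x":0,"y":0,"z":-0.4,"ax":0,"ay":0,"az":0,"grip":0.7},{"x":0,"y":0,"z":-0.1,"ax":0,"ay":0,"az":0,"grip":0.7},{"x":0,"y":0,"z":0,"ax":0,"ay":0,"az":0,"grip":0.7}]'
python3 - <<'E'
from h import *
go(617.2,108.2,22.5,88.7)
E
```

```text
time: 16.55
position: [617.5, 108.2, 24.7]
eef_rot: [-1.221, -1.194, 1.191]
contact_force: [-0.4, 0.4, -0.6]
grip_width: 66.6
t16.6 pos [617.5 108.2  24.7] J88.7 dcm [-0.03 -0.   -0.22] az 0.0 tilt [-0.001  0.002  0.   ] w66.6 F [-0.4  0.4 -0.6]
```

```bash
python3 -m creep '[{"x":0,"y":0,"z":-0.18,"ax":0,"ay":0,"az":0,"grip":0.7},{"x":0,"y":0,"z":0,"ax":0,"ay":0,"az":0,"grip":0.25},{"x":0,"y":0,"z":0,"ax":0,"ay":0,"az":0,"grip":0.25},{"x":0,"y":0,"z":0,"ax":0,"ay":0,"az":0,"grip":0.25},{"x":0,"y":0,"z":0,"ax":0,"ay":0,"az":0,"grip":0.25},{"x":0,"y":0,"z":0,"ax":0,"ay":0,"az":0,"grip":0.25},{"x":0,"y":0,"z":0,"ax":0,"ay":0,"az":0,"grip":0.25},{"x":0,"y":0,"z":0,"ax":0,"ay":0,"az":0,"grip":0.25}]' 35
python3 - <<'E'
from h import *
go(617.2,108.2,22.5,88.7)
E
```

```text
time: 17.35
position: [617.7, 108.3, 22.9]
eef_rot: [-1.221, -1.194, 1.19]
contact_force: [0.1, 0.4, -0.5]
grip_width: 35.5
t17.4 pos [617.7 108.3  22.9] J88.7 dcm [-0.05 -0.01 -0.04] az 0.0 tilt [-0.001  0.002  0.   ] w35.5 F [ 0.1  0.4 -0.5]
```

```bash
python3 -m creep '[{"x":0,"y":0,"z":2.5,"ax":0,"ay":0,"az":0,"grip":0.25},{"x":0,"y":0,"z":4,"ax":0,"ay":0,"az":0,"grip":0.25},{"x":0,"y":0,"z":3.5,"ax":0,"ay":0,"az":0,"grip":0.25},{"x":-1,"y":-2,"z":0,"ax":0,"ay":0,"az":-0.05,"grip":0.25},{"x":-2,"y":-4,"z":0,"ax":0,"ay":0,"az":-0.05,"grip":0.25},{"x":-2,"y":-4,"z":0,"ax":0,"ay":0,"az":-0.05,"grip":0.25},{"x":-2,"y":-4,"z":0,"ax":0,"ay":0,"az":-0.05,"grip":0.25},{"x":-2,"y":-4,"z":0,"ax":0,"ay":0,"az":0,"grip":0.25}]'
python3 - <<'E'
from h import *
go(462.9,-183.9,105,77.2)
E
```

```text
time: 18.15
position: [524.2, -72.7, 125.2]
eef_rot: [-1.306, -1.044, 1.042]
contact_force: [1.2, -0.6, -2.1]
grip_width: 35.9
t18.1 pos [524.2 -72.7 125.2] J77.2 dcm [ -6.13 -11.12  -2.02] az 0.0 tilt [-0.001  0.001  0.   ] w35.9 F [ 1.2 -0.6 -2.1]
```

```bash
python3 -m creep '[{"x":-2,"y":-3.6,"z":-0.5,"ax":0,"ay":0,"az":0,"grip":0.25},{"x":-1.8,"y":-3.2,"z":-0.5,"ax":0,"ay":0,"az":0,"grip":0.25},{"x":-1,"y":-2,"z":-0.5,"ax":0,"ay":0,"az":0,"grip":0.25},{"x":-0.3,"y":-0.8,"z":0,"ax":0,"ay":0,"az":0,"grip":0.25},{"x":0,"y":0,"z":0,"ax":0,"ay":0,"az":0,"grip":0.25},{"x":0,"y":0,"z":0,"ax":0,"ay":0,"az":0,"grip":0.25}]'
python3 - <<'E'
from h import *
go(462.9,-183.9,62,77.2)
E
```

```text
time: 18.75
position: [468.5, -175.5, 110.2]
eef_rot: [-1.308, -1.039, 1.037]
contact_force: [-0.5, 0.7, -1.6]
grip_width: 35.3
t18.8 pos [ 468.5 -175.5  110.2] J76.8 dcm [-0.56 -0.84 -4.82] az 0.006 tilt [-0.001  0.001  0.   ] w35.3 F [-0.5  0.7 -1.6]
```

```bash
python3 -m creep '[{"x":-0.56,"y":-0.84,"z":-2,"ax":0,"ay":0,"az":0.006,"grip":0.25},{"x":0,"y":0,"z":-1.5,"ax":0,"ay":0,"az":0,"grip":0.25},{"x":0,"y":0,"z":-0.5,"ax":0,"ay":0,"az":0,"grip":0.25},{"x":0,"y":0,"z":0,"ax":0,"ay":0,"az":0,"grip":0.25},{"x":0,"y":0,"z":0,"ax":0,"ay":0,"az":0,"grip":0.25}]'
python3 - <<'E'
from h import *
go(462.9,-183.9,45,77.2)
E
```

```text
time: 19.25
position: [466.0, -180.1, 70.6]
eef_rot: [-1.306, -1.05, 1.046]
contact_force: [0.1, -0.8, -2.2]
grip_width: 35.8
t19.2 pos [ 466.  -180.1   70.6] J77.6 dcm [-0.31 -0.38 -2.56] az -0.006 tilt [0.    0.003 0.   ] w35.8 F [ 0.1 -0.8 -2.2]
```

```bash
python3 -m creep '[{"x":-0.3,"y":-0.4,"z":-1,"ax":0,"ay":0.003,"az":-0.006,"grip":0.25},{"x":0,"y":0,"z":-1,"ax":0,"ay":0,"az":0,"grip":0.25},{"x":0,"y":0,"z":-0.4,"ax":0,"ay":0,"az":0,"grip":0.25},{"x":0,"y":0,"z":0,"ax":0,"ay":0,"az":0,"grip":0.25},{"x":0,"y":0,"z":0,"ax":0,"ay":0,"az":0,"grip":0.25}]'
python3 - <<'E'
from h import *
go(462.9,-183.9,29,77.2)
E
```

```text
time: 19.75
position: [463.5, -184.2, 45.6]
eef_rot: [-1.308, -1.044, 1.043]
contact_force: [0.0, -0.1, -2.6]
grip_width: 35.7
t19.8 pos [ 463.5 -184.2   45.6] J77.2 dcm [-0.06  0.03 -1.66] az -0.0 tilt [0.001 0.002 0.   ] w35.7 F [ 0.  -0.1 -2.6]
```

```bash
python3 -m creep '[{"x":-0.06,"y":0.03,"z":-0.6,"ax":0,"ay":0.002,"az":0,"grip":0.25},{"x":0,"y":0,"z":-0.5,"ax":0,"ay":0,"az":0,"grip":0.25},{"x":0,"y":0,"z":-0.15,"ax":0,"ay":0,"az":0,"grip":0.25},{"x":0,"y":0,"z":0,"ax":0,"ay":0,"az":0,"grip":0.25}]'
python3 - <<'E'
from h import *
go(462.9,-183.9,29,77.2)
E
```

```text
time: 20.15
position: [463.0, -184.0, 32.2]
eef_rot: [-1.307, -1.043, 1.044]
contact_force: [0.2, -0.1, -2.5]
grip_width: 35.8
t20.1 pos [ 463.  -184.    32.2] J77.2 dcm [-0.01  0.01 -0.32] az -0.0 tilt [0.001 0.    0.   ] w35.8 F [ 0.2 -0.1 -2.5]
```

```bash
python3 -m creep '[{"x":0,"y":0,"z":-0.2,"ax":0,"ay":0,"az":0,"grip":0.25},{"x":0,"y":0,"z":-0.1,"ax":0,"ay":0,"az":0,"grip":0.25},{"x":0,"y":0,"z":0,"ax":0,"ay":0,"az":0,"grip":0.25}]'
python3 -m creep '[{"x":0,"y":0,"z":-0.1,"ax":0,"ay":0,"az":0,"grip":0.25},{"x":0,"y":0,"z":0,"ax":0,"ay":0,"az":0,"grip":0.25}]'
python3 - <<'E'
from h import *
go(462.9,-183.9,29,77.2)
E
```

```text
time: 20.45
position: [463.1, -184.0, 29.1]
eef_rot: [-1.308, -1.043, 1.044]
contact_force: [-0.3, 0.0, -2.4]
grip_width: 35.4
time: 20.65
position: [463.2, -184.1, 29.2]
eef_rot: [-1.309, -1.043, 1.044]
contact_force: [-0.0, 0.9, -1.9]
grip_width: 36.0
t20.6 pos [ 463.2 -184.1   29.2] J77.2 dcm [-0.03  0.02 -0.02] az -0.0 tilt [0.002 0.001 0.   ] w36.0 F [-0.   0.9 -1.9]
```

It has seated the same way. I release it, back off, and look at all three.

```bash
python3 -m creep '[{"x":0,"y":0,"z":-0.08,"ax":0,"ay":0,"az":0,"grip":0.25},{"x":0,"y":0,"z":0,"ax":0,"ay":0,"az":0,"grip":0.25},{"x":0,"y":0,"z":0,"ax":0,"ay":0,"az":0,"grip":0.5},{"x":0,"y":0,"z":0,"ax":0,"ay":0,"az":0,"grip":0.5},{"x":0,"y":0,"z":0,"ax":0,"ay":0,"az":0,"grip":0.5},{"x":0,"y":0,"z":1.5,"ax":0,"ay":0,"az":0,"grip":0.5},{"x":0,"y":0,"z":3,"ax":0,"ay":0,"az":0,"grip":0.5},{"x":0,"y":0,"z":4,"ax":0,"ay":0,"az":0,"grip":0.5}]'
python3 -m creep '[{"x":1,"y":2,"z":1,"ax":0,"ay":0,"az":0,"grip":0.5},{"x":2,"y":4,"z":0,"ax":0,"ay":0,"az":0,"grip":0.5},{"x":2,"y":4,"z":0,"ax":0,"ay":0,"az":0,"grip":0.5},{"x":2,"y":4,"z":0,"ax":0,"ay":0,"az":0,"grip":0.5},{"x":2,"y":4,"z":0,"ax":0,"ay":0,"az":0,"grip":0.5},{"x":0,"y":2,"z":0,"ax":0,"ay":0,"az":0,"grip":0.5},{"x":0,"y":0,"z":0,"ax":0,"ay":0,"az":0,"grip":0.5}]'
python3 - <<'E'
from h import *
go(462.9,-183.9,29,77.2)
s=snap('side');a=cv2.resize(s['pixels'][240:430,330:610],None,fx=2.1,fy=2.1,interpolation=cv2.INTER_CUBIC)
t=snap('top');b=cv2.resize(t['pixels'][95:280,360:515],None,fx=2.1,fy=2.1,interpolation=cv2.INTER_CUBIC)
h=min(len(a),len(b));o=np.hstack([a[:h,:500],b[:h,:300]]);cv2.imwrite('pics/chk.png',o)
for r in stones(t,30): 
    if r[1][1]<-60: print(*r, ((r[1]-[491.64,-190.57])@np.array([[np.cos(-.2234),-np.sin(-.2234)],[np.sin(-.2234),np.cos(-.2234)]])).round(1))
E
```

```text
time: 21.45
position: [461.7, -183.4, 111.9]
eef_rot: [-1.301, -1.04, 1.045]
contact_force: [1.1, -0.4, -1.4]
grip_width: 47.3
time: 22.15
position: [556.4, 23.0, 127.9]
eef_rot: [-1.312, -1.043, 1.039]
contact_force: [-0.9, -0.9, 0.7]
grip_width: 47.3
t22.1 pos [556.4  23.  127.9] J77.0 dcm [ -9.35 -20.69  -9.89] az 0.003 tilt [0.002 0.005 0.   ] w47.3 F [-0.9 -0.9  0.7]
(418, 219, 21, 38) [ 467.3 -185.6] 34 84 -12.7 [-24.8  -0.5]
(391, 203, 23, 48) [ 494.  -126.4] 34 107 -12.7 [-11.9  63.1]
(445, 200, 25, 63) [ 480.1 -253.5] 38 141 -11.0 [  2.7 -63.9]
```

View pics/chk.png

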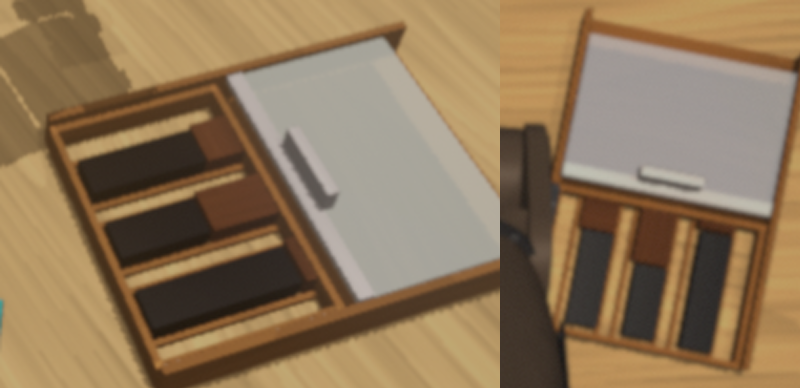

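All three stones lie flat in their rows, level with the blocks and below the rim: middle left, short centre, long right. The lid is at about 0.170 m, which puts the grip near world (597,-214). I push the bar from behind with two fingers, and come down 30 mm beyond it first.

```bash
python3 -m creep '[{"x":1.2,"y":-4,"z":0,"ax":0,"ay":0,"az":0,"grip":0.4},{"x":1.2,"y":-4,"z":0,"ax":0,"ay":0,"az":0,"grip":0.4},{"x":1.2,"y":-4,"z":0,"ax":0,"ay":0,"az":0,"grip":0.4},{"x":1.2,"y":-4,"z":0,"ax":0,"ay":0,"az":0,"grip":0.4},{"x":1,"y":-3.5,"z":0,"ax":0,"ay":0,"az":0,"grip":0.4},{"x":0.5,"y":-2,"z":0,"ax":0,"ay":0,"az":0,"grip":0.4},{"x":0,"y":0,"z":0,"ax":0,"ay":0,"az":0,"grip":0.4},{"x":0,"y":0,"z":0,"ax":0,"ay":0,"az":0,"grip":0.4}]'
python3 - <<'E'
from h import *
go(628.1,-221.6,58,77.2)
E
```

```text
time: 23.05
position: [615.4, -214.7, 127.6]
eef_rot: [-1.317, -1.033, 1.031]
contact_force: [-0.4, 0.3, -0.5]
grip_width: 38.0
t23.1 pos [ 615.4 -214.7  127.6] J76.3 dcm [ 1.27 -0.69 -6.96] az 0.015 tilt [0.003 0.004 0.   ] w38.0 F [-0.4  0.3 -0.5]
```

```bash
python3 -m creep '[{"x":1.3,"y":-0.7,"z":0,"ax":0.003,"ay":0.004,"az":0.015,"grip":0.4},{"x":0,"y":0,"z":0,"ax":0,"ay":0,"az":0,"grip":0.4},{"x":0,"y":0,"z":-2.5,"ax":0,"ay":0,"az":0,"grip":0.4},{"x":0,"y":0,"z":-1.5,"ax":0,"ay":0,"az":0,"grip":0.4},{"x":0,"y":0,"z":0,"ax":0,"ay":0,"az":0,"grip":0.4},{"x":0,"y":0,"z":0,"ax":0,"ay":0,"az":0,"grip":0.4}]'
python3 - <<'E'
from h import *
go(628.1,-221.6,58,77.2)
s=snap('side');cv2.imwrite('pics/lid1.png',cv2.resize(s['pixels'][200:440,330:620],None,fx=2.2,fy=2.2,interpolation=cv2.INTER_CUBIC))
E
```

```text
time: 23.65
position: [625.5, -219.1, 87.4]
eef_rot: [-1.304, -1.042, 1.044]
contact_force: [-0.0, -0.1, -0.4]
grip_width: 38.4
t23.6 pos [ 625.5 -219.1   87.4] J77.2 dcm [ 0.26 -0.25 -2.94] az -0.0 tilt [-0.001 -0.002 -0.   ] w38.4 F [-0.  -0.1 -0.4]
```

View pics/lid1.png

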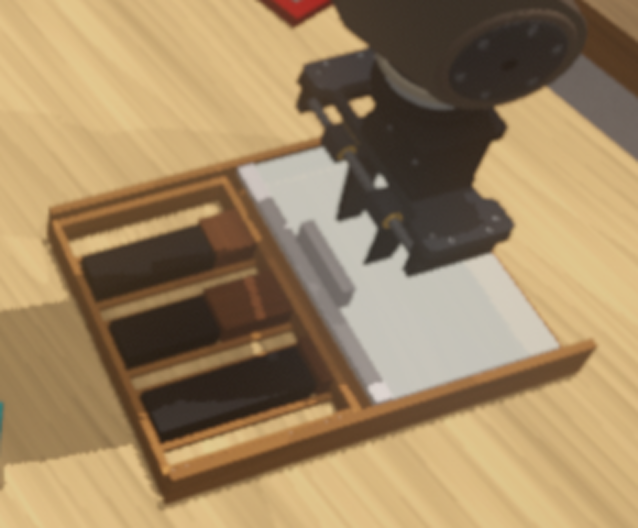

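The fingers are behind the grip bar (bar at about (325,262) in the crop, fingertips at about (365,240)) and clear of it. I go down to the pushing height.

```bash
python3 -m creep '[{"x":0.26,"y":-0.25,"z":-1.2,"ax":0,"ay":0,"az":0,"grip":0.4},{"x":0,"y":0,"z":-1,"ax":0,"ay":0,"az":0,"grip":0.4},{"x":0,"y":0,"z":-0.2,"ax":0,"ay":0,"az":0,"grip":0.4},{"x":0,"y":0,"z":0,"ax":0,"ay":0,"az":0,"grip":0.4},{"x":0,"y":0,"z":0,"ax":0,"ay":0,"az":0,"grip":0.4}]'
python3 - <<'E'
from h import *
go(446.8,-180.4,58,77.2)
E
```

```text
time: 24.2
position: [628.8, -221.8, 62.8]
eef_rot: [-1.306, -1.043, 1.043]
contact_force: [-0.3, -0.1, 0.5]
grip_width: 37.6
t24.2 pos [ 628.8 -221.8   62.8] J77.2 dcm [-18.2    4.14  -0.48] az -0.0 tilt [-0. -0. -0.] w37.6 F [-0.3 -0.1  0.5]
```

```bash
python3 -m creep '[{"x":0,"y":0,"z":-0.3,"ax":0,"ay":0,"az":0,"grip":0.4},{"x":-0.5,"y":0.11,"z":0,"ax":0,"ay":0,"az":0,"grip":0.4},{"x":-0.8,"y":0.18,"z":0,"ax":0,"ay":0,"az":0,"grip":0.4},{"x":-0.8,"y":0.18,"z":0,"ax":0,"ay":0,"az":0,"grip":0.4},{"x":-0.8,"y":0.18,"z":0,"ax":0,"ay":0,"az":0,"grip":0.4},{"x":-0.8,"y":0.18,"z":0,"ax":0,"ay":0,"az":0,"grip":0.4},{"x":-0.8,"y":0.18,"z":0,"ax":0,"ay":0,"az":0,"grip":0.4},{"x":-0.8,"y":0.18,"z":0,"ax":0,"ay":0,"az":0,"grip":0.4}]'
python3 - <<'E'
from h import *
go(446.8,-180.4,60,77.2)
E
```

```text
time: 25.0
position: [572.1, -209.1, 60.6]
eef_rot: [-1.309, -1.045, 1.042]
contact_force: [2.6, 0.2, -1.5]
grip_width: 38.2
t25.0 pos [ 572.1 -209.1   60.6] J77.2 dcm [-12.53   2.87  -0.06] az -0.0 tilt [0.001 0.003 0.   ] w38.2 F [ 2.6  0.2 -1.5]
```

Pushing with about 2.6 N, as expected from lid friction. I continue.

```bash
python3 -m creep '[{"x":-0.9,"y":0.21,"z":0,"ax":0,"ay":0.002,"az":0,"grip":0.4},{"x":-0.9,"y":0.21,"z":0,"ax":0,"ay":0,"az":0,"grip":0.4},{"x":-0.9,"y":0.21,"z":0,"ax":0,"ay":0,"az":0,"grip":0.4},{"x":-0.9,"y":0.21,"z":0,"ax":0,"ay":0,"az":0,"grip":0.4},{"x":-0.9,"y":0.21,"z":0,"ax":0,"ay":0,"az":0,"grip":0.4},{"x":-0.9,"y":0.21,"z":0,"ax":0,"ay":0,"az":0,"grip":0.4},{"x":-0.9,"y":0.21,"z":0,"ax":0,"ay":0,"az":0,"grip":0.4},{"x":-0.9,"y":0.21,"z":0,"ax":0,"ay":0,"az":0,"grip":0.4}]'
python3 - <<'E'
from h import *
go(446.8,-180.4,60,77.2)
E
```

```text
time: 25.8
position: [493.7, -190.9, 60.8]
eef_rot: [-1.308, -1.043, 1.043]
contact_force: [1.2, -0.7, -0.8]
grip_width: 38.1
t25.8 pos [ 493.7 -190.9   60.8] J77.2 dcm [-4.69  1.05 -0.08] az 0.0 tilt [0.001 0.001 0.   ] w38.1 F [ 1.2 -0.7 -0.8]
```

```bash
python3 -m creep '[{"x":-0.7,"y":0.16,"z":0,"ax":0,"ay":0,"az":0,"grip":0.4},{"x":-0.6,"y":0.14,"z":0,"ax":0,"ay":0,"az":0,"grip":0.4},{"x":-0.5,"y":0.11,"z":0,"ax":0,"ay":0,"az":0,"grip":0.4},{"x":-0.5,"y":0.11,"z":0,"ax":0,"ay":0,"az":0,"grip":0.4},{"x":-0.4,"y":0.09,"z":0,"ax":0,"ay":0,"az":0,"grip":0.4},{"x":-0.3,"y":0.07,"z":0,"ax":0,"ay":0,"az":0,"grip":0.4},{"x":-0.3,"y":0.07,"z":0,"ax":0,"ay":0,"az":0,"grip":0.4}]'
python3 - <<'E'
from h import *
go(446.8,-180.4,60,77.2)
E
```

```text
time: 26.5
position: [457.4, -182.6, 61.1]
eef_rot: [-1.308, -1.043, 1.043]
contact_force: [1.3, -0.1, -0.8]
grip_width: 38.0
t26.5 pos [ 457.4 -182.6   61.1] J77.2 dcm [-1.06  0.22 -0.11] az 0.0 tilt [0.001 0.001 0.   ] w38.0 F [ 1.3 -0.1 -0.8]
```

```bash
python3 -m creep '[{"x":-0.25,"y":0.06,"z":0,"ax":0,"ay":0,"az":0,"grip":0.4},{"x":-0.25,"y":0.06,"z":0,"ax":0,"ay":0,"az":0,"grip":0.4},{"x":-0.25,"y":0.06,"z":0,"ax":0,"ay":0,"az":0,"grip":0.4},{"x":-0.2,"y":0.04,"z":0,"ax":0,"ay":0,"az":0,"grip":0.4}]'
python3 -m creep '[{"x":-0.2,"y":0.05,"z":0,"ax":0,"ay":0,"az":0,"grip":0.4},{"x":-0.2,"y":0.05,"z":0,"ax":0,"ay":0,"az":0,"grip":0.4},{"x":-0.2,"y":0.05,"z":0,"ax":0,"ay":0,"az":0,"grip":0.4}]'
```

```text
time: 26.9
position: [449.8, -181.2, 61.3]
eef_rot: [-1.315, -1.046, 1.04]
contact_force: [18.7, 2.8, -10.6]
grip_width: 38.1
time: 27.2
position: [449.7, -181.6, 61.8]
eef_rot: [-1.329, -1.053, 1.035]
contact_force: [12.2, 2.2, -8.4]
grip_width: 37.8
```

The lid hit a hard stop, at about 19 N, within 3 mm of the predicted shut position. I back off, lift and look.

```bash
python3 -m creep '[{"x":0.5,"y":-0.11,"z":0,"ax":0,"ay":0,"az":0,"grip":0.4},{"x":1,"y":-0.22,"z":0,"ax":0,"ay":0,"az":0,"grip":0.4},{"x":0.5,"y":0,"z":2,"ax":0,"ay":0,"az":0,"grip":0.4},{"x":0,"y":0,"z":4,"ax":0,"ay":0,"az":0,"grip":0.4},{"x":0,"y":2,"z":4,"ax":0,"ay":0,"az":0,"grip":0.4},{"x":1,"y":4,"z":0,"ax":0,"ay":0,"az":0,"grip":0.4},{"x":1,"y":4,"z":0,"ax":0,"ay":0,"az":0,"grip":0.4},{"x":1,"y":4,"z":0,"ax":0,"ay":0,"az":0,"grip":0.4}]'
python3 -m creep '[{"x":1,"y":4,"z":0,"ax":0,"ay":0,"az":0,"grip":0.4},{"x":0,"y":3,"z":0,"ax":0,"ay":0,"az":0,"grip":0.4},{"x":0,"y":0,"z":0,"ax":0,"ay":0,"az":0,"grip":0.4},{"x":0,"y":0,"z":0,"ax":0,"ay":0,"az":0,"grip":0.4}]'
python3 - <<'E'
from h import *
s=snap('side');a=cv2.resize(s['pixels'][240:430,330:610],None,fx=2.1,fy=2.1,interpolation=cv2.INTER_CUBIC)
t=snap('top');b=cv2.resize(t['pixels'][95:280,360:515],None,fx=2.1,fy=2.1,interpolation=cv2.INTER_CUBIC)
h=min(len(a),len(b));cv2.imwrite('pics/end.png',np.hstack([a[:h,:500],b[:h,:300]]))
c,sn=np.cos(-.2234),np.sin(-.2234)
for x in (-80,80): 
  P=[[491.64+c*x-sn*y,-190.57+sn*x+c*y,38] for y in(-100,100)]
  print('expected lid edge',x,'side crop',((proj(s,P)-[330,240])*2.1).round().tolist(),'top crop',((proj(t,P)-[360,95])*2.1+[500,0]).round().tolist())
G=[[491.64+c*-62,-190.57+sn*-62,64]]
print('grip top side',((proj(s,G)-[330,240])*2.1).round(),'top',((proj(t,G)-[360,95])*2.1+[500,0]).round(),ctrl.read_state()['position'])
E
```

```text
time: 28.0
position: [502.4, -44.8, 166.3]
eef_rot: [-1.33, -1.046, 1.03]
contact_force: [1.2, 0.3, -0.8]
grip_width: 37.8
time: 28.4
position: [514.1, 32.5, 167.0]
eef_rot: [-1.327, -1.05, 1.035]
contact_force: [0.1, -0.3, 0.5]
grip_width: 37.8
expected lid edge -80 side crop [[150.0, 351.0], [54.0, 141.0]] top crop [[725.0, 367.0], [544.0, 330.0]]
expected lid edge 80 side crop [[338.0, 291.0], [223.0, 96.0]] top crop [[752.0, 223.0], [572.0, 187.0]]
grip top side [[123. 216.]] top [[642. 332.]] [514.03909204  31.60558394 166.94380639]
```

View pics/end.png

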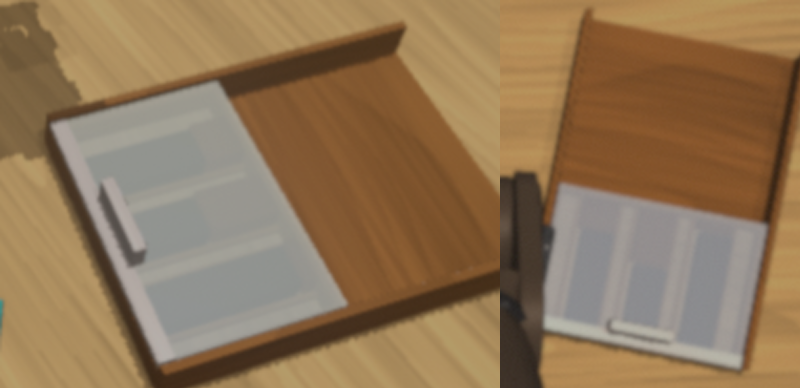

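The lid covers the tray. Its leading edge, trailing edge and grip (about (122,218) in the side crop) sit where the shut position predicts. The arm is clear, so I hand in.

```bash
python3 -c "
from station import ctrl
print(ctrl.close_job())"
```

```text
the job is handed in; nothing more can be done
None
```

All three touchstones lie flat in their rows and the lid is slid shut. I handed the job in at about 28.5 s of robot time.

- **Stones:** Each was gripped across its width and lowered until it stopped at seated depth. The middle stone is in the left (+y) row, the short one in the centre row and the long one in the right row. Side and top pictures taken before the lid was moved showed all three flat in their channels, below the rim.
- **Lid:** I pushed the grip bar with two fingers at about 1–3 N until it hit a hard stop at about 19 N. The final pictures show the lid's edges and grip where they should be when it is shut, with the arm clear.
- **Disagreements:** The lid stopped about 3 mm short of the finger position I had predicted; given the roughly 2 mm camera calibration and the firm stop, I took that as shut. The wrist force barely showed the stones touching the floor, so I judged seating by height (tool 29 mm, as predicted) and the pictures.
- **Bystanders:** I did not touch the bottles or the scale, though I took no last picture of them.

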